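# Snap the cover onto a clock movement's housing

### The arm

A 6-joint arm with a two-finger parallel gripper is mounted at the origin on the work surface; the furniture and walls round the work are solid. World frame = base frame: x ahead of the robot, y to its left, z up, the work surface at z = 0. Lengths are in mm, angles in rad, forces in N, time in s.
With the tool pointing down it reaches from about 300 to 850 mm from the base axis. Payload 4.2 kg.
Tool frame: the origin (TCP) lies between the finger pads; the fingertips stand 8 mm ahead of it and the grasp point (between the pads) lies 11 mm behind it (robot.tips_ahead is the distance from the TCP to the fingertips, in mm); z points along the fingers, y is the direction in which the jaws open and shut (so a half turn about z gives the same grasp; the last joint's range is limited). The gripper opens to 91 mm and grips with 3 to 60 N. Pads are 32 mm wide; open, the fingers measure 118 mm over their backs; the gripper's body (76 mm by 178 mm) begins 60 mm behind the grasp point.
Start: joints at [-1.214, 0.32, 1.565, -0, 1.257, -0.02], TCP at [211.573, -534.677, 221.976] pointing down, gripper open.
Joint ranges: [-3.11, 3.11], [-0.84, 2.01], [0.21, 2.61], [-1.34, 4.49], [0.05, 2.63], [-2.56, 2.56]. Speed limits (rad/s): [2.57, 2.57, 3.14, 3.14, 3.14, 3.14].

### API

Orientations are given as a unit quaternion [w, x, y, z].
In Python, from rig import robot gives the robot as it stands.
- The arm moves only by the shell command python3 -m inch 'ROWS' [OPENING] [FORCE]. ROWS is JSON, one flat list of numbers, 4 for each row, row after row: the shift along the tool's x, y, z in cm, then the turn about the tool's z in degrees. In form: [dx, dy, dz, turn, dx, dy, dz, turn, ...]. A call has 1 to 20 rows; each row is the pose to reach, as a shift and turn from the pose measured when the call began, along the tool's axes at that moment; what a row does not reach only later rows make up. A row lasts 1/12 s, in which the tool goes at most 41.7 mm and 7.16 degrees, less where a joint would pass 70% of its speed; a pose out of reach is approached as far as the arm can. A call with a gripper value outside its range is refused whole. OPENING is the closure, from 0 (fully open) to 1 (shut), set as the call begins (- or left out, the last holds). The fingers move at their own pace and stop on an object; FORCE is the grip in N (left out, the last holds). Time passes only in rows, so rows that repeat a pose let the fingers close. It gives the time, the measured TCP pose, the force and the opening at its end, in the units of the state.
- robot.get_obs(): the state, without advancing time (a new reading comes with each control period).
- robot.camera(name): name is "side" or "top" or "wrist"; returns the picture (480x640x3 uint8, red, green, blue); there is no depth.
- robot.get_calibration(name): a dict with "vfov" (degrees; the focal length in pixels is half the picture's height over the tangent of half this angle, whatever the lens; pixels are square), "cx", "cy" (the principal point, pixels), "camera_from_world" (4x4, takes a point from world to camera coordinates). Camera axes: x right, y down, z forward; pixel columns grow to the right and rows downward; lengths in mm; the calibration is good to about 2 mm. The wrist camera is an equidistant fisheye: a pixel r from the principal point sees the ray r / f radians off the axis. A picture is of the moment at which its call begins: read the wrist's pose just before it. get_calibration takes no time and is no camera call; for the wrist camera it gives the pose at the moment of the call.
- robot.hand_in(): hands the job in, once; it reports no verdict.
The state is a dict: "t": time; "joint_pos": joint angles; "qvel": joint speeds; "tau": joint torques, N m; "tool_pos": TCP position; "orientation": TCP orientation; "contact_force": force on the tool from outside, world axes, zero at the start; "ft_torque": the same for the moment, N m; "width": opening from 0.0 (shut) to 1.0 (fully open).
Only numpy, scipy, OpenCV 4.12 (cv2) and the standard library are available. Lean on these libraries where they do the work, as an engineer would, in place of code of your own. Each camera call takes 0.05 s, during which the arm holds its last target. There are 200 camera calls.

### The job

Pick up the blue cover and press it straight down over the clock movement's grey housing, its two clip arms over the two steel rim lips and the shaft through its hole, until both arms have snapped under their lips and the cover lies flush on the housing; then let go. The housing stands on a sprung cradle that gives way as you press: keep pressing until it clicks home, but never drive the cradle down to its stop. Leave the pin jar, the spare clock movement and the moss bun where they are.

Things in the scene. Friction and masses are not known exactly. Their poses are not given: they have to be found in the camera images.
- cover: Blue cover, 88 (x) x 66 (y) x 46 mm high, 80 g, stands upright on its two clip arms. Origin: middle of its footprint, level with the arms' lower ends; z up. Plate 88 x 66 x 4 mm, underside at z = 20 mm, 14 mm middle hole. The 30 mm wide arms hang from its x ends, inner faces at x = +-41; inward barbs: 30-degree lead-in up to a flat ledge at z = 8.5 mm, tip x = +-37. Fits either way round.
- collar (a point): Middle of the cover's hollow square grip collar, 35 mm above the cover's origin. Collar 36 x 36 mm outside, walls 4 mm, reaching from 11 mm below (top of the plate) to 11 mm above this point; to be taken across the cover's x or y. Axes as the cover's.
- seat (a point): Where the cover's origin lies when home, axes alike (or half a turn about z). On the housing's axis, moves with it; z up. Rim lips: steel bars 36 mm long along y outside the housing's two x sides, tips at x = +-39.5 mm, 10 to 14 mm above the seat. Barbs meet the lips with the cover about 9 mm above its seat; pressing both over takes 10 to 16 N in all (friction varies), then the force drops.
- housing_top (a point): Middle of the upper edge of the grey housing (open box 68 x 68 x 24 mm holding a black clock movement), 20 mm above the seat, axes as the seat's. The cover's plate rests on this edge when home. The movement's brass shaft, 8 mm thick, stands on the axis to 13 mm above this point.
- fixture: Fixed grey base of the assembly fixture, 120 (x) x 110 (y) x 10 mm, on the bench; origin at the centre of its underside, axes parallel to the seat's. The sprung cradle with the housing slides straight up and down over its centre; at rest the seat is 54 mm above this origin.
- cradle (a joint): How far the sprung cradle with the housing is pressed down, in m: 0 at rest. Preloaded: it starts to move at about 3.5 N, then yields about 1 mm per N; rigid stop at 0.020, reached at about 23 N.
- lip_plus (a joint): How far the rim lip on the seat's +x side is pushed in, in m: 0 is fully out (at rest, and again when the clip arm has snapped under it); about 0.0025 while the barb is passing. Sprung, about 1.6 to 5 N.
- lip_minus (a joint): The same for the rim lip on the seat's -x side.
- pin_jar: Bystander: small glass jar of pins with a wooden-coloured lid, 50 mm across, 62 mm high, loose; origin at the centre of its underside.
- spare_movement: Bystander: spare black clock movement, 56 x 56 x 33 mm with its shaft up, loose; origin at the centre of its underside.
- moss_bun: Bystander: green cushion of moss, 52 mm across, 30 mm high, loose; origin at the centre of its underside.
Not all that is in view belongs to the job. There is more than one size of the fixture; the one meant has the size given above. Several things have the shape of the cover; the one meant has the colours described above.

How it is judged (in metres and radians):
At the end, for the whole second after the job is handed in: Cover snapped home and at rest: origin within 4 mm sideways and -2 to +2.5 mm in height of the seat, x axis within 0.1 rad of the seat's (either way round), tilt under 0.06 rad, both rim lips out again (in by less than 1 mm), cradle back up (down by less than 3 mm) (horizontal distance between cover and seat below 0.004 m and z of cover in the frame of seat between -0.002 and 0.0025 m and angle between the x axis of cover and the x axis of seat, either way round below 0.1 rad and angle between cover's own z axis and vertical below 0.06 rad and value of joint each of lip_plus, lip_minus below 0.001 m and value of joint cradle below 0.003 m and linear speed of cover below 0.02 m/s); the robot touches nothing.
It fails at once if the sprung cradle is driven down to its stop (pressed more than 19.5 mm) (value of joint cradle above 0.0195 m).
It fails at once if the pin jar is moved more than 20 mm or tipped (distance of pin_jar from where it was at the start of the episode above 0.02 m or angle between pin_jar's own z axis and vertical above 0.4 rad).
It fails at once if the spare movement is moved more than 20 mm (distance of spare_movement from where it was at the start of the episode above 0.02 m).
It fails at once if the moss bun is moved more than 20 mm (distance of moss_bun from where it was at the start of the episode above 0.02 m).
It also fails if it takes over 38 s, if anything falls off the work surface, if the arm or the gripper's body presses on something with over 40 N, if the wrist force passes 120 N, or if a joint passes its speed limit or range.

## Working session

There is one attempt and no reset: what is moved stays moved. The work goes in short steps, Python scripts to look and compute and a shell command to move; the robot and the scene stay as the last step left them, time stands still between calls to the robot, and variables do not carry over. Pictures are saved under pics/ and viewed, about 8 in all and at most 12, crops included, and the job is handed in when it is done.

```bash
ls; mkdir -p pics
python3 - <<'E'
from rig import robot
import cv2
for n in ("top","side"):
    c=robot.get_calibration(n); print(n,c)
    cv2.imwrite(f"pics/{n}1.png",robot.camera(n)[:,:,::-1])
print(robot.get_obs())
E
```

```text
pics
top {'vfov': 46.55278087238471, 'cx': 314.7039139974544, 'cy': 246.92434886195298, 'camera_from_world': array([[ 2.46461293e-03, -9.99995283e-01,  1.83295356e-03,
        -5.03542352e+01],
       [-9.95853010e-01, -2.62109163e-03, -9.09390563e-02,
         4.69940814e+02],
       [ 9.09434317e-02, -1.60122275e-03, -9.95854773e-01,
         1.25074473e+03],
       [ 0.00000000e+00,  0.00000000e+00,  0.00000000e+00,
         1.00000000e+00]])}
side {'vfov': 44.895949088863034, 'cx': 309.4073679031002, 'cy': 233.7592668694004, 'camera_from_world': array([[ 9.44259283e-01, -3.29131222e-01, -6.85888194e-03,
        -4.80524891e+02],
       [-1.34016070e-01, -3.65287537e-01, -9.21197432e-01,
         1.15648931e+02],
       [ 3.00689373e-01,  8.70768427e-01, -3.89035021e-01,
         1.44347908e+03],
       [ 0.00000000e+00,  0.00000000e+00,  0.00000000e+00,
         1.00000000e+00]])}
{'t': 0.1, 'joint_pos': array([-1.21397270e+00,  3.20241146e-01,  1.56554236e+00, -4.91722033e-05,
        1.25739809e+00, -2.00011136e-02]), 'qvel': array([ 0.00085948, -0.00074006, -0.00243391, -0.00047503, -0.00046012,
       -0.00141632]), 'tau': array([-5.87077011e-04, -4.13334203e+01, -2.32509774e+01,  7.29553937e-02,
        4.22170619e-02, -5.03237311e-05]), 'tool_pos': array([ 211.41717954, -534.25627699,  221.20247379]), 'orientation': array([-7.79309351e-04,  9.82301102e-01,  1.87307005e-01, -1.56217584e-04]), 'contact_force': array([0.83345219, 0.4573803 , 0.37876202]), 'ft_torque': array([0.03458878, 0.01861133, 0.01596883]), 'width': 1.0002542233307512}
```

View pics/top1.png

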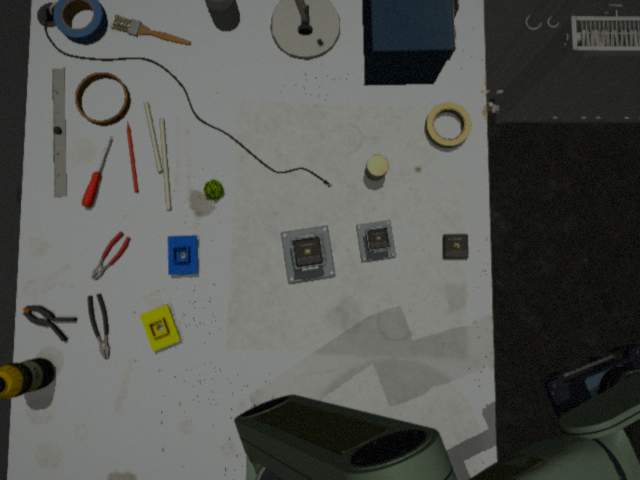

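View pics/side1.png

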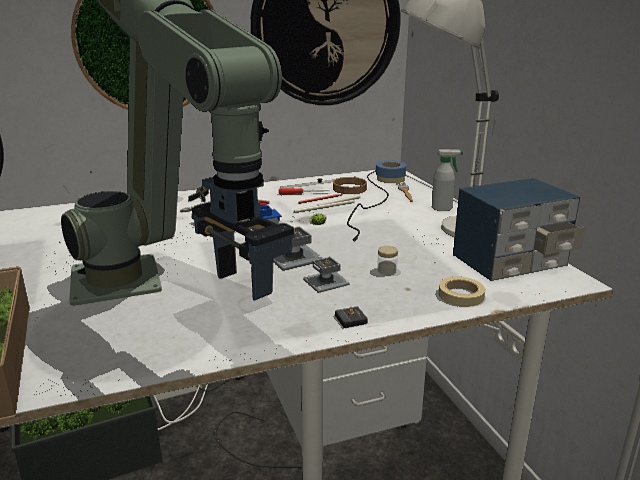

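The top view shows the candidates. Covers: blue at (183,255), yellow decoy at (160,328). Fixtures: larger at (307,253), smaller at (376,240). Bystanders: moss (214,189), jar (376,167), spare movement (455,246). The blue cover and the larger fixture (about 52x48 px, so roughly 120x110 mm) fit the description. Next is a close crop with measurements.

```bash
cat > h.py <<'E'
import numpy as np, cv2
from rig import robot
def ray(n,u,v,c=None):
    c=c or robot.get_calibration(n); f=240/np.tan(np.radians(c["vfov"])/2)
    d=np.array([u-c["cx"],v-c["cy"]])/f
    if n=="wrist":
        r=np.hypot(*d)+1e-12; d=np.array([*(d/r*np.sin(r)),np.cos(r)])
    else: d=np.array([*d,1])
    M=c["camera_from_world"]; R=M[:3,:3]
    return -R.T@M[:3,3], R.T@d
def at(n,u,v,z,c=None):
    o,d=ray(n,u,v,c); return o+d*(z-o[2])/d[2]
def proj(n,p,c=None):
    c=c or robot.get_calibration(n); f=240/np.tan(np.radians(c["vfov"])/2)
    M=c["camera_from_world"]; q=M[:3,:3]@np.asarray(p,float)+M[:3,3]
    if n=="wrist":
        s=np.hypot(q[0],q[1])+1e-12; k=f*np.arctan2(s,q[2])/s
    else: k=f/q[2]
    return np.array([c["cx"]+k*q[0],c["cy"]+k*q[1]])
def tool(p):  # shift from the TCP now to world p, in tool axes, cm
    from scipy.spatial.transform import Rotation as R
    o=robot.get_obs(); w,x,y,z=o["orientation"]; r=R.from_quat([x,y,z,w])
    return r.inv().apply(np.asarray(p)-o["tool_pos"])/10, r.as_matrix()
E
python3 - <<'E'
from h import *
im=cv2.imread("pics/top1.png")
hsv=cv2.cvtColor(im,cv2.COLOR_BGR2HSV)
m=cv2.inRange(hsv,(105,150,60),(130,255,255)); m[:,:150]=0;m[:,220:]=0;m[:220]=0;m[300:]=0
r=cv2.minAreaRect(cv2.findNonZero(m)); print(r); 
b=cv2.boxPoints(r); P=np.array([at("top",*p,24) for p in b]); print(P.round(), at("top",183,255,35))
print(np.linalg.norm(np.diff(P,axis=0),axis=1))
for c in [(307,254),(376,241)]: print(c,at("top",*c,10), at("top",*c,74))
a=cv2.resize(im[220:290,155:205],None,fx=8,fy=8,interpolation=2)
d=cv2.resize(im[215:285,275:325+15],None,fx=8,fy=8,interpolation=2)[:,:400+120]
cv2.imwrite("pics/c1.png",cv2.resize(np.hstack([a,d]),None,fx=.85,fy=.85))
E
```

```text
((182.5153045654297, 254.92803955078125), (38.082862854003906, 28.303382873535156), 87.95458984375)
[[493. 286.  24.]
 [496. 222.  24.]
 [409. 217.  24.]
 [406. 281.  24.]] [449.78844346 247.41533982  35.        ]
[64.42200903 86.85551921 64.02339823]
(307, 254) [454.73840287 -31.51000674  10.        ] [449.71360913 -32.29146626  74.        ]
(376, 241) [ 485.18998218 -190.34513065   10.        ] [ 478.64069001 -183.17482209   74.        ]
```

View pics/c1.png

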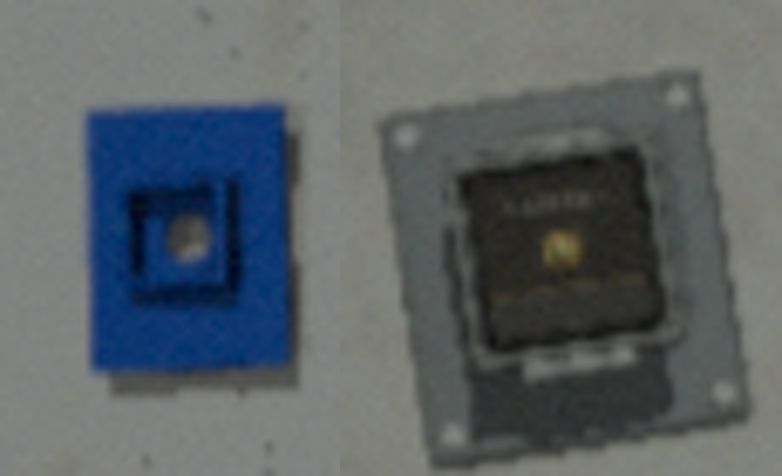

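The blue cover measures 87x64 mm in the crop at (190,240), with yaw about 3°. The larger fixture measures about 120x109 mm, with yaw about 8.5° and its shaft at (560,250), so the seat is near (453,-33). I'll go above the cover first.

Run:
```python
from h import *
print(at("top",307.35,251.8,87),at("top",307.9,254.3,10),at("top",182.9,255.3,24))
for p in [(400,-150,200),(451,251,180)]: print(tool(p)[0])
```

```text
[453.46240801 -33.18864374  87.        ] [454.05230032 -33.58082649  10.        ] [449.94188846 250.21095516  24.        ]
[ 31.67508428 -28.78643109   2.16553368]
[ 51.17341637 -64.19275745   4.22152476]
```

```bash
python3 -m inch '[31.7,-28.8,2.2,0, 31.7,-28.8,2.2,6, 31.7,-28.8,2.2,12, 31.7,-28.8,2.2,18, 31.7,-28.8,2.2,18.6, 31.7,-28.8,2.2,18.6, 31.7,-28.8,2.2,18.6, 31.7,-28.8,2.2,18.6, 31.7,-28.8,2.2,18.6, 31.7,-28.8,2.2,18.6, 51.2,-64.2,4.2,18.6, 51.2,-64.2,4.2,18.6, 51.2,-64.2,4.2,18.6, 51.2,-64.2,4.2,18.6, 51.2,-64.2,4.2,18.6, 51.2,-64.2,4.2,18.6, 51.2,-64.2,4.2,18.6, 51.2,-64.2,4.2,18.6, 51.2,-64.2,4.2,18.6, 51.2,-64.2,4.2,18.6]' 0 40
python3 - <<'E'
from h import *
print(tool((450.5,250.5,140))[0],robot.get_obs()["tool_pos"])
E
```

```text
t: 1.77
tool_pos: [450.8, 253.3, 179.8]
orientation: [-0.001, 1.0, 0.026, -0.0]
contact_force: [0.6, -1.2, 0.9]
width: 1.003
[-0.03800101  0.27823965  3.98348183] [450.7729184  253.25705664 179.83745778]
```

```bash
python3 -m inch '[0,0.3,3,0,0,0.3,3,0,0,0.3,3,0,0,0.3,3,0]'
python3 - <<'E'
from h import *
c=robot.get_calibration("wrist"); im=robot.camera("wrist")[:,:,::-1].copy()
cv2.imwrite("pics/w1.png",im); print(robot.get_obs()["tool_pos"],c)
np.save("w1.npy",c)
for p in [(450.5,250.5,46),(450.5,250.5,24)]: print(proj("wrist",p,c))
E
```

```text
t: 2.1
tool_pos: [450.9, 249.6, 150.3]
orientation: [-0.0, 1.0, 0.026, -0.001]
contact_force: [-0.1, -0.4, 0.1]
width: 1.001
[451.30359164 249.56652921 150.83000834] {'vfov': 65.70646984690485, 'cx': 320.43038609252727, 'cy': 240.07030823131606, 'camera_from_world': array([[ 5.29252549e-02, -9.98598078e-01, -8.92209075e-04,
         2.25453890e+02],
       [-9.61228903e-01, -5.11867969e-02,  2.70959237e-01,
         4.33743898e+02],
       [-2.70625043e-01, -1.34829696e-02, -9.62590409e-01,
         4.48210215e+02],
       [ 0.00000000e+00,  0.00000000e+00,  0.00000000e+00,
         1.00000000e+00]])}
[319.23910956 240.53995287]
[319.34771042 233.11825099]
```

View pics/w1.png

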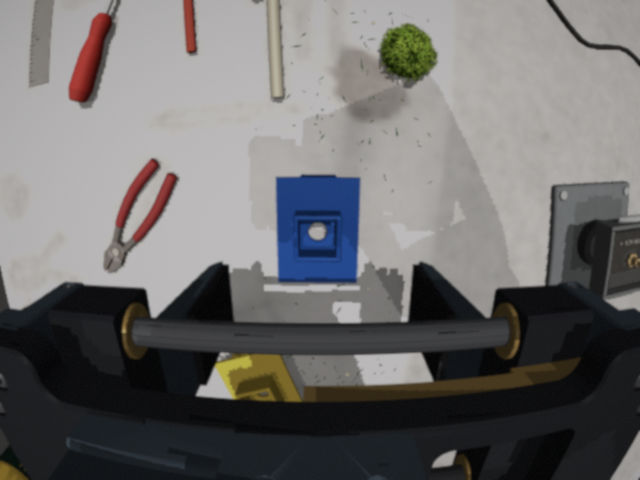

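The wrist view shows the blue cover at (318,230), with its corners near (277,177), (361,178), (357,281) and (277,282), under the open fingers. I'll measure it precisely.

Run:
```python
from h import *
c=np.load("w1.npy",allow_pickle=True).item(); im=cv2.imread("pics/w1.png")
hsv=cv2.cvtColor(im,cv2.COLOR_BGR2HSV)
m=cv2.inRange(hsv,(105,150,40),(130,255,255)); m[:165]=0;m[295:]=0;m[:,:260]=0;m[:,380:]=0
m=cv2.morphologyEx(m,cv2.MORPH_OPEN,np.ones((5,5)))
p=cv2.findNonZero(m)[:,0]
P=np.array([at("wrist",*q,24,c)[:2] for q in p],np.float32)
r=cv2.minAreaRect(P);print(r,P.min(0),P.max(0))
h=at("wrist",317.5,232,22,c);print(h)
print(tool((*r[0],34))[0])
```

```text
((452.76068115234375, 252.33245849609375), (87.85597229003906, 63.77117919921875), 2.4812204837799072) [407.98996 218.85867] [497.16605 285.22644]
[450.83490622 252.02684588  22.        ]
[ 0.15773584 -0.25237366 11.68339292]
```

```bash
python3 -m inch '[0.1,-0.25,3,0.5,0.1,-0.25,6,0.5,0.1,-0.25,8.5,0.5,0.1,-0.25,10.5,0.5,0.1,-0.25,11.65,0.5,0.1,-0.25,11.65,0.5,0.1,-0.25,11.65,0.5,0.1,-0.25,11.65,0.5]' 0
python3 -m inch '[0,0,0,0,0,0,0,0,0,0,0,0,0,0,0,0,0,0,0,0,0,0,0,0,0,0,0,0,0,0,0,0,0,0,0,0,0,0,0,0]' 1 55
```

```text
t: 2.82
tool_pos: [453.5, 252.3, 36.0]
orientation: [-0.001, 1.0, 0.021, 0.001]
contact_force: [-0.6, 0.3, -0.1]
width: 1.0
t: 3.65
tool_pos: [453.5, 252.3, 35.9]
orientation: [-0.001, 1.0, 0.021, 0.001]
contact_force: [0.1, 0.2, -0.8]
width: 0.392
```

```bash
python3 -m inch '[0,0,-2,0,0,0,-6,0,0,0,-10,0,0,0,-14,0,0,8,-15,0,0,18,-15,-3,0,24,-15,-6,0,27,-15,-6,0,28,-15,-6,0,28.5,-15,-6,0,28.5,-15,-6,0,28.5,-15,-6,0,28.5,-15,-6,0,28.5,-15,-6,0,28.5,-15,-6,0,28.5,-15,-6]'
python3 - <<'E'
from h import *
o=robot.get_obs(); print(o["tool_pos"],o["width"],tool((453.5,-33,150))[0],tool((453.5,-33,150))[1])
c=robot.get_calibration("wrist"); im=robot.camera("wrist")[:,:,::-1].copy()
cv2.imwrite("pics/w2.png",im); np.save("w2.npy",c)
c=robot.get_calibration("top"); im=robot.camera("top")[:,:,::-1].copy(); cv2.imwrite("pics/top2.png",im)
E
```

```text
t: 4.98
tool_pos: [464.8, -31.5, 185.0]
orientation: [-0.001, 0.997, 0.074, 0.001]
contact_force: [-0.1, -0.5, -0.6]
width: 0.392
[464.82608094 -31.51859607 185.00196328] 0.39168711344715956 [-1.15197376 -0.01145613  3.49699102] [[ 0.98898727  0.14798122  0.0023948 ]
 [ 0.14797347 -0.98898634  0.00314305]
 [ 0.00283353 -0.00275407 -0.99999219]]
```

View pics/w2.png

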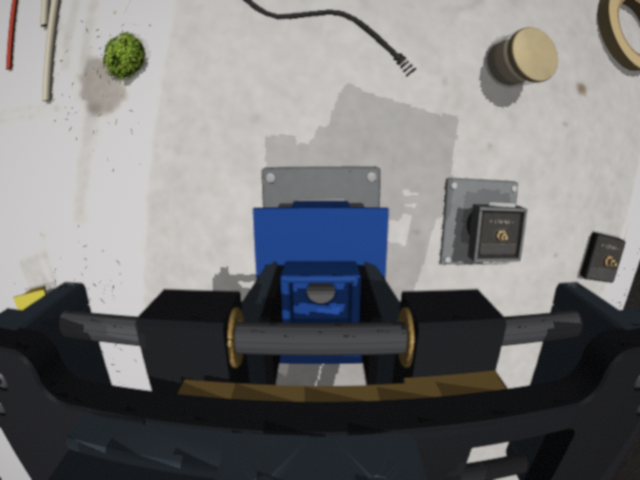

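The wrist view shows the cover held: plate front corners at (254,208) and (388,208), with the fixture's far edge (263,168)–(380,167) behind it. The x fit is tight (±1.5 mm), so I'll back off 10 cm in −x to see the housing and plate together.

```bash
python3 -m inch '[-4,0,2,0,-8,0,4,0,-10.5,0,4.5,0,-10.5,0,4.5,0,-10.5,0,4.5,0,-10.5,0,4.5,0,-10.5,0,4.5,0]'
python3 - <<'E'
from h import *
import json
o=robot.get_obs(); print(o["tool_pos"],o["orientation"])
c=robot.get_calibration("wrist"); im=robot.camera("wrist")[:,:,::-1].copy()
cv2.imwrite("pics/w3.png",im); np.save("w3.npy",dict(c,tp=o["tool_pos"],q=o["orientation"]))
s=proj("wrist",(453.5,-33,74),c); print(s)
u,v=s.astype(int); x0=max(0,u-160); y0=max(0,v-110); print(x0,y0)
cv2.imwrite("pics/w3c.png",cv2.resize(im[y0:y0+220,x0:x0+320],None,fx=2.5,fy=2.5,interpolation=2))
E
```

```text
t: 5.67
tool_pos: [363.2, -47.0, 140.6]
orientation: [-0.001, 0.997, 0.075, 0.003]
contact_force: [0.3, -0.7, 0.2]
width: 0.392
[363.21450442 -47.00503294 140.58450958] [-0.00108033  0.99720922  0.07459579  0.00284137]
[320.13948461 113.41954526]
160 3
```

View pics/w3c.png

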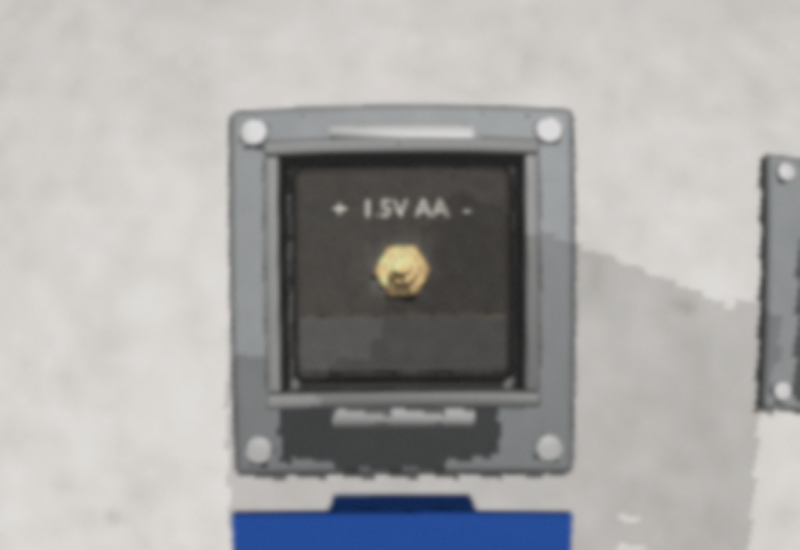

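The crop shows the housing edge corners at (268,142), (537,140), (540,404) and (267,404), the lips at rows 131 and 416, and the shaft at (402,268). The plate's front edge is at row 513, columns 234–571. Now I'll compare them in world axes.

Run:
```python
from h import *
c=np.load("w3.npy",allow_pickle=True).item(); tp=c["tp"]
A=lambda x,y,z: at("wrist",160+x/2.5-.3,3+y/2.5-.3,z,c)
def f(n,a):
    print(n,a.round(1))
H=np.array([A(268,142,74),A(537,140,74),A(540,404,74),A(267,404,74)])
print(H.round(1),H.mean(0)); print(np.linalg.norm(np.roll(H,-1,0)-H,axis=1))
B=np.array([A(230,110,10),A(573,108,10),A(572,472,10),A(237,474,10)])
print(B.round(1),B.mean(0),np.linalg.norm(np.roll(B,-1,0)-B,axis=1))
ang=lambda p,q: np.degrees(np.arctan2(*(q-p)[[1,0]]))
print("yaw",ang(H[3],H[0]),ang(H[2],H[1]),ang(H[1],H[0])-90,ang(B[3],B[0]),ang(B[2],B[1]),ang(B[1],B[0])-90)
print("shaft",A(403,270,86))
zt=tp[2]-35.9+24
L,R=A(234,513,zt),A(571,513,zt); m=(L+R)/2
y=ang(R,L)-90; print("plate",L,R,np.linalg.norm(L-R),"yaw",y,"ctr",m-44*np.array([np.cos(np.radians(y)),np.sin(np.radians(y)),0]),"tcp",tp)
a=np.radians(8.5); d=np.array([np.cos(a),np.sin(a),0])
l1,l2=A(402,131,68),A(404,416,68); print("lips",l1,l2,(l1+l2)/2, np.linalg.norm(l1-l2))
```

```text
[[483.3   4.7  74. ]
 [493.7 -60.8  74. ]
 [427.7 -71.9  74. ]
 [417.5  -4.7  74. ]] [455.55773168 -33.15928364  74.        ]
[66.29942235 66.93931328 68.00658217 66.44288826]
[[505.7  29.9  10. ]
 [522.6 -77.4  10. ]
 [405.3 -96.   10. ]
 [388.4  10.9  10. ]] [455.5102268 -33.1288451  10.       ] [108.70298484 118.7979792  108.21722291 118.89059926]
yaw 8.091755261248462 9.558584975326992 9.056166969264979 9.197328393108666 8.963229887731355 8.938245179611584
shaft [454.29126889 -33.35725308  86.        ]
plate [400.14605546  -8.2971352  128.68450958] [409.99701725 -73.18109488 128.68450958] 65.62750697706234 yaw 8.632962815788488 ctr [361.57004807 -47.34369807 128.68450958] tcp [363.21450442 -47.00503294 140.58450958]
lips [491.6801748  -27.43094315  68.        ] [418.87481986 -38.97147943  68.        ] [455.27749733 -33.20121129  68.        ] 73.71433840651837
```

Run:
```python
from h import *
im=cv2.imread("pics/w2.png"); c=np.load("w2.npy",allow_pickle=True).item()
g=im[275:310,295:345].astype(int); m=((g[:,:,0]-g[:,:,2])<40)&(g.sum(2)>200)
n,l,s,ct=cv2.connectedComponentsWithStats(m.astype(np.uint8)); i=1+s[1:,4].argmax(); u,v=ct[i]+(295,275); print(s[i],u,v)
T=np.array([464.83,-31.52,185.0])
for z in (173.1,169.1): print(at("wrist",u,v,z,c)-T)
print("edge",(at("wrist",254,207.5,173.1,c)+at("wrist",388,207.5,173.1,c))/2-T-44*np.array([.989,.148,0]))
print(tool((457.3,-32.9,140.5))[0])
```

```text
[ 13  16  26  12 258] 320.515503875969 295.7248062015504
[ -3.74290437  -0.56216019 -11.9       ]
[ -5.51098209  -0.8180884  -15.9       ]
edge [ -1.44787516  -0.39837233 -11.9       ]
[9.53190772e+00 5.61448579e-03 4.31111925e-02]
```

```bash
python3 -m inch '[4,0,0,0,7.5,0,0,-0.4,9.5,0,0,-0.4,9.5,0,0,-0.4,9.5,0,0,-0.4,9.5,0,0,-0.4,9.5,0,0,-0.4,9.5,0,0,-0.4]'
python3 - <<'E'
from h import *
print(robot.get_obs()["tool_pos"],robot.get_obs()["contact_force"],tool((457.1,-32.9,101))[0])
E
```

```text
t: 6.38
tool_pos: [456.1, -32.9, 141.0]
orientation: [-0.001, 0.997, 0.078, 0.002]
contact_force: [0.4, 0.6, -0.7]
width: 0.389
[456.14048938 -32.94312608 140.98744262] [ 0.41222057  0.62558862 -0.67393708] [0.07602276 0.0183699  3.9991329 ]
```

```bash
python3 -m inch '[0.1,0,1,0,0.1,0,2,0,0.1,0,2.8,0,0.1,0,3.3,0,0.1,0,3.6,0,0.1,0,3.8,0,0.1,0,3.8,0,0.1,0,3.8,0]'
python3 - <<'E'
from h import *
print(robot.get_obs()["tool_pos"],robot.get_obs()["contact_force"])
a=robot.camera("wrist")[150:370,160:480,::-1]; s=robot.camera("side")[:,:,::-1]
u,v=proj("side",(455,-33,75)).astype(int)
cv2.imwrite("pics/f1.png",np.hstack([cv2.resize(a,(400,275)),cv2.resize(s[v-44:v+44,u-64:u+64],(400,275),interpolation=2)]))
E
```

```text
t: 7.05
tool_pos: [457.5, -32.7, 103.2]
orientation: [-0.001, 0.997, 0.078, 0.003]
contact_force: [-0.1, 0.6, -1.6]
width: 0.388
[457.50099829 -32.73571013 103.22852881] [-0.14410116  0.5819445  -1.58731137]
```

View pics/f1.png

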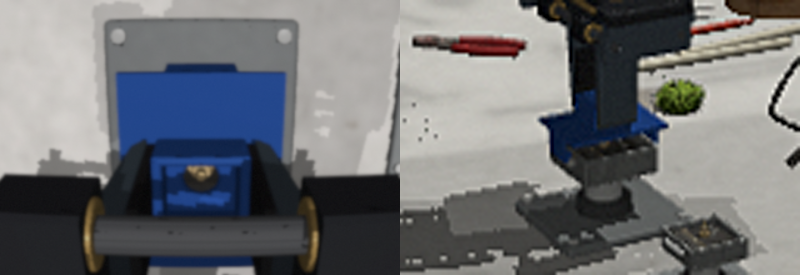

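The shaft tip is centred in the hole at (200,172), the cover is level over the housing, and there is no contact force. Now I'll press in small steps.

```bash
python3 -m inch '[0,0,0.2,0,0,0,0.4,0,0,0,0.4,0,0,0,0.4,0]'; python3 -m inch '[0,0,0.2,0,0,0,0.3,0,0,0,0.3,0,0,0,0.3,0]' ; python3 -m inch '[0,0,0.2,0,0,0,0.3,0,0,0,0.3,0,0,0,0.3,0]'
```

```text
t: 7.48
tool_pos: [457.0, -32.7, 99.1]
orientation: [-0.001, 0.997, 0.078, 0.002]
contact_force: [-1.9, -0.3, 0.5]
width: 0.392
t: 7.82
tool_pos: [457.2, -32.8, 96.3]
orientation: [-0.001, 0.997, 0.078, 0.002]
contact_force: [-1.2, 0.4, 4.2]
width: 0.393
t: 8.15
tool_pos: [457.4, -32.8, 93.8]
orientation: [-0.001, 0.997, 0.078, 0.003]
contact_force: [-1.7, -0.3, 5.8]
width: 0.394
```

```bash
python3 -m inch '[-0.05,0,0.2,0,-0.05,0,0.3,0,-0.05,0,0.3,0,-0.05,0,0.3,0]'; python3 -m inch '[0,0,0.2,0,0,0,0.3,0,0,0,0.3,0,0,0,0.3,0]' ; python3 -m inch '[0,0,0.2,0,0,0,0.2,0,0,0,0.2,0,0,0,0.2,0]'
```

```text
t: 8.48
tool_pos: [457.5, -32.8, 91.5]
orientation: [-0.001, 0.997, 0.078, 0.003]
contact_force: [-1.1, -0.4, 8.4]
width: 0.394
t: 8.82
tool_pos: [457.7, -32.8, 89.3]
orientation: [-0.001, 0.997, 0.078, 0.004]
contact_force: [-2.5, 0.6, 9.8]
width: 0.389
t: 9.15
tool_pos: [457.9, -32.8, 88.2]
orientation: [-0.001, 0.997, 0.078, 0.004]
contact_force: [-2.8, 0.5, 10.2]
width: 0.389
```

```bash
python3 -m inch '[-0.15,0,0.2,0,-0.15,0,0.3,0,-0.15,0,0.3,0,-0.15,0,0.3,0]'; python3 -m inch '[-0.1,0,0.2,0,-0.1,0,0.3,0,-0.1,0,0.3,0,-0.1,0,0.3,0]'
```

```text
t: 9.48
tool_pos: [457.4, -33.0, 86.4]
orientation: [-0.001, 0.997, 0.078, 0.005]
contact_force: [-2.8, 0.4, 12.2]
width: 0.393
t: 9.82
tool_pos: [457.6, -33.1, 84.3]
orientation: [-0.001, 0.997, 0.078, 0.006]
contact_force: [-0.6, -0.3, 8.1]
width: 0.389
```

The force dropped, which suggests a snap. I'll press a little further to confirm it is flush: the force should follow about 1 N/mm, with the cradle well above its stop.

```bash
python3 -m inch '[-0.05,0,0.2,0,-0.05,0,0.3,0,-0.05,0,0.3,0,-0.05,0,0.3,0]'; python3 -m inch '[0,0,0.2,0,0,0,0.3,0,0,0,0.3,0,0,0,0.3,0]'; python3 -m inch '[0,0,0.2,0,0,0,0.3,0,0,0,0.3,0,0,0,0.3,0]'
```

```text
t: 10.15
tool_pos: [457.6, -33.1, 82.2]
orientation: [-0.001, 0.997, 0.078, 0.007]
contact_force: [-1.9, 0.3, 11.0]
width: 0.389
t: 10.48
tool_pos: [457.6, -33.1, 80.2]
orientation: [-0.001, 0.997, 0.078, 0.007]
contact_force: [-3.7, 0.1, 12.7]
width: 0.39
t: 10.82
tool_pos: [457.6, -33.1, 78.5]
orientation: [-0.001, 0.997, 0.078, 0.007]
contact_force: [-4.1, -0.4, 13.8]
width: 0.39
```

```bash
python3 -m inch '[-0.1,0,0.2,0,-0.1,0,0.3,0,-0.1,0,0.3,0,-0.1,0,0.3,0]'; python3 -m inch '[-0.1,0,0.2,0,-0.1,0,0.3,0,-0.1,0,0.3,0,-0.1,0,0.3,0]'
```

```text
t: 11.15
tool_pos: [457.6, -33.1, 77.1]
orientation: [-0.001, 0.997, 0.078, 0.008]
contact_force: [-2.6, 0.7, 14.9]
width: 0.394
t: 11.48
tool_pos: [457.6, -33.1, 75.8]
orientation: [-0.001, 0.997, 0.078, 0.009]
contact_force: [-3.1, 0.6, 17.1]
width: 0.389
```

Run:
```python
from h import *
o=robot.get_obs();print(o["tool_pos"],o["orientation"],o["ft_torque"])
a=robot.camera("wrist")[130:350,160:480,::-1]; s=robot.camera("side")[:,:,::-1]
u,v=proj("side",(455,-33,65)).astype(int)
cv2.imwrite("pics/f2.png",np.hstack([cv2.resize(a,(300,206)),np.zeros((206,4,3),np.uint8),cv2.resize(s[v-26:v+26,u-50:u+50],(396,206),interpolation=2)]))
```

```text
[457.57330375 -33.1389382   75.79477459] [-6.25466675e-04  9.96931834e-01  7.77177344e-02  9.29949063e-03] [0.16488894 1.14716594 0.01028875]
```

View pics/f2.png

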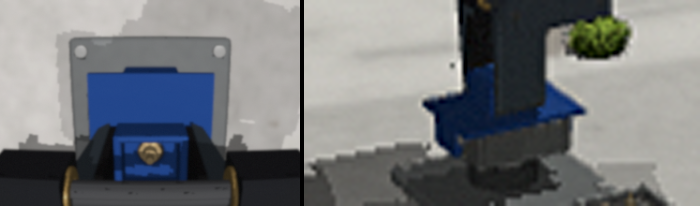

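The cover looks flush, and cradle travel is about 13 mm from the force. Now I'll ease up with a weak grip and check that the cover stays latched.

```bash
python3 -m inch '[-0.05,0,-0.3,0,-0.05,0,-0.6,0,-0.05,0,-0.9,0,-0.05,0,-1.2,0,-0.05,0,-1.2,0,-0.05,0,-1.2,0]' - 30;  python3 -m inch '[0,0,-0.2,0,0,0,-0.3,0,0,0,-0.3,0,0,0,-0.3,0]'
python3 - <<'E'
from h import *
print(robot.get_obs()["orientation"])
E
```

```text
t: 12.08
tool_pos: [457.7, -33.2, 88.2]
orientation: [-0.001, 0.997, 0.078, 0.01]
contact_force: [-0.1, 1.6, 4.3]
width: 0.39
t: 12.42
tool_pos: [457.3, -33.2, 90.8]
orientation: [-0.001, 0.997, 0.078, 0.01]
contact_force: [0.7, -0.6, -0.3]
width: 0.39
[-6.49208347e-04  9.96931433e-01  7.76464837e-02  9.91561219e-03]
```

```bash
python3 -m inch '[0,0,-0.15,0,0,0,-0.15,0,0,0,-0.15,0,0,0,-0.15,0]'; python3 -m inch '[0,0,-0.15,0,0,0,-0.15,0,0,0,-0.15,0,0,0,-0.15,0]'
python3 - <<'E'
from h import *
print(robot.get_obs()["orientation"],robot.get_obs()["ft_torque"])
E
```

```text
t: 12.75
tool_pos: [456.8, -33.2, 91.3]
orientation: [-0.001, 0.997, 0.078, 0.009]
contact_force: [3.3, -0.9, -12.5]
width: 0.391
t: 13.08
tool_pos: [456.6, -33.2, 91.4]
orientation: [-0.001, 0.997, 0.078, 0.009]
contact_force: [5.8, 0.0, -20.1]
width: 0.392
[-8.03333067e-04  9.96945396e-01  7.76062866e-02  8.74623775e-03] [-0.12853093 -0.85106824 -0.02773665]
```

The pull-up is resisted at −20 N with no change in tilt, so both arms are latched. I'll ease back to neutral and release.

```bash
python3 -m inch '[0,0,0.1,0,0,0,0.1,0,0,0,0.1,0]'; python3 -m inch '[0,0,0,0,0,0,0,0,0,0,0,0,0,0,0,0,0,0,0,0,0,0,0,0,0,0,0,0]' 0; python3 -m inch '[0,0,-2,0,0,0,-5,0,0,0,-8,0,-4,0,-10,0,-8,0,-10,0,-10,0,-10,0,-10,0,-10,0,-10,0,-10,0,-10,0,-10,0]'
python3 - <<'E'
from h import *
c=robot.get_calibration("wrist"); w=robot.camera("wrist")[:,:,::-1].copy(); s=robot.camera("side")[:,:,::-1]
cv2.imwrite("pics/w9.png",w)
u,v=proj("side",(455,-33,65)).astype(int); U,V=proj("wrist",(455,-33,75),c).astype(int); print(U,V)
y0=max(0,V-75)
cv2.imwrite("pics/f3.png",np.hstack([cv2.resize(w[y0:y0+150,U-100:U+100],(400,300)),cv2.resize(s[v-38:v+38,u-50:u+50],(396,300),interpolation=2)]))
hsv=cv2.cvtColor(w,cv2.COLOR_BGR2HSV); m=cv2.inRange(hsv,(105,150,40),(130,255,255)); m[:y0]=0;m[y0+150:]=0;m[:,:U-100]=0;m[:,U+100:]=0
m=cv2.morphologyEx(m,cv2.MORPH_OPEN,np.ones((5,5)))
P=np.array([at("wrist",*q,78,c)[:2] for q in cv2.findNonZero(m)[:,0]],np.float32); print(cv2.minAreaRect(P))
E
```

```text
t: 13.33
tool_pos: [456.9, -33.2, 91.1]
orientation: [-0.001, 0.997, 0.078, 0.009]
contact_force: [1.0, 0.3, -1.4]
width: 0.394
t: 13.92
tool_pos: [456.9, -33.2, 91.2]
orientation: [-0.001, 0.997, 0.078, 0.009]
contact_force: [1.0, 0.6, 0.1]
width: 0.874
t: 14.67
tool_pos: [357.3, -49.0, 189.7]
orientation: [-0.001, 0.997, 0.078, 0.01]
contact_force: [-0.7, -0.2, 0.0]
width: 0.999
319 110
((455.01275634765625, -33.041053771972656), (86.82321166992188, 64.6924819946289), 8.926111221313477)
```

View pics/f3.png

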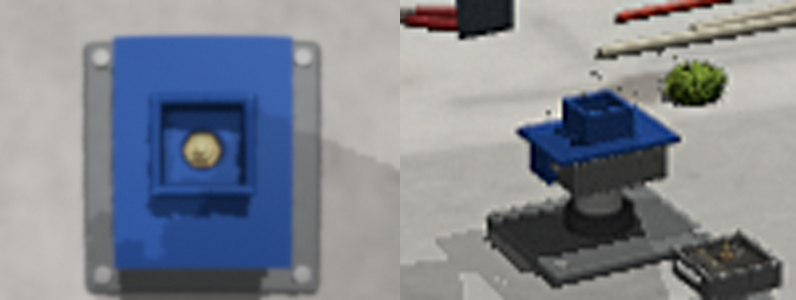

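The cover lies flush and centred, with the shaft in the hole and the bystanders untouched. Handing in.

```bash
python3 -c "
from rig import robot
print(robot.hand_in())"
```

```text
the job is handed in; nothing more can be done
None
```

The blue cover is snapped onto the grey housing of the larger (120 x 110 mm) fixture, released, and handed in at about 15 s; no verdict was reported.

- **Pressing:** The force rose to about 12 N, then fell to 8 N as the arms snapped. I kept pressing to 17 N, which from the spring rate puts the cradle about 13.5 mm down, well short of its stop.
- **Latch check:** Pulling up with about 20 N before release did not lift the cover or change its tilt. I had no direct reading of the two lips, so that both arms are latched is inferred from this pull test.
- **Position after release:** The wrist camera put the cover at (455.0, -33.0) mm with yaw 8.9°. The seat had measured (455.3, -33.2) mm and about 9.0°.
- **Final look:** The pictures show the cover lying flush with the shaft centred in its hole. My moves stayed well clear of the jar, the spare movement and the moss bun, but I did not measure their positions again at the end.
- **Disagreements:**
  - The tool tilted by about 0.02 rad while pressing.
  - A side force of up to 4 N showed the cover was slightly off-centre in x, by about a millimetre.
  - My estimate of the cover's offset from its hole did not match the one from its edge, because the collar hid part of the hole; I used the edge.

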